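# Push a stuck plug out of a flanged bushing

## Robot

A 6-joint arm with a two-finger parallel gripper is mounted at the origin on the work surface. World frame = base frame: x ahead of the robot, y to its left, z up, the work surface at z = 0. Lengths are in m, angles in rad, forces in N, time in s.
With the tool pointing down it reaches from about 0.275 to 0.825 m from the base axis. Payload 4.9 kg.
Tool frame: the origin (TCP) lies midway between the tips of the shut fingers; the grasp point (between the pads) lies 19 mm behind it (bot.grip_depth is the distance from the TCP to the grasp point, in m); z points along the fingers, y is the line along which they close (so a half turn about z gives the same grasp; the last joint's range is limited). The gripper opens to 85 mm and grips with 20 to 120 N. Pads are 22 mm wide; open, the fingers measure 114 mm over their backs; the gripper's body (76 mm by 85 mm) begins 54 mm behind the grasp point. The pads swing forward as they close: fully open they stand 13 mm farther back than shut.
Start: joints at [-1.343, 0.326, -0.193, 1.052, 0, 1.437], TCP at [0.195, -0.514, 0.231] pointing down, gripper open.
Joint ranges: [-2.65, 2.65], [-0.97, 1.79], [-1.3, 1.35], [-1.93, 2.1], [-1.47, 1.37], [-3.14, 3.14]. Speed limits (rad/s): [2.57, 2.57, 3.14, 3.14, 3.14, 3.14].

## Interface

Orientations are given as a unit quaternion [w, x, y, z].
In Python, from cell import bot gives the robot as it stands. Calls block until the motion is done:
- bot.move_pose(position, orientation): joint-space move of the TCP to a pose.
- bot.move_linear(position, speed=0.15, rotation=None, until_force=None): straight line of the TCP; rotation=None keeps the orientation; speed is the mean speed in m/s. With until_force (N) it stops when the force on the tool has changed by that much, and returns True; else False.
- bot.goto_joints(angles): joint-space move.
- bot.set_gripper(opening, grasp_force=None): opening from 0.0 (shut) to 1.0 (fully open); grasp_force is the grip in N (None keeps the last); returns when the fingers have stopped.
- bot.wait(seconds).
- bot.solve_ik(position, orientation): joint angles nearest the present ones, or None.
- bot.camera(name): name is "scene" or "top" or "wrist"; returns the picture (400x640x3 uint8, red, green, blue); there is no depth.
- bot.calibration(name): a dict with "mtx" (3x3 intrinsics, pixels), "extrinsics" (4x4, takes a point from world to camera coordinates); the wrist camera has in their place "hand_eye" (4x4, takes a point from camera to tool coordinates, whose origin is the TCP and whose axes are the flange's). Camera axes: x right, y down, z forward; pixel columns grow to the right and rows downward; lengths in m; the calibration is good to about 2 mm. A picture is of the moment at which its call begins: read the wrist's pose just before it. calibration takes no time and is no camera call.
A pose or a line that the arm cannot do raises bot.PlanningError and nothing moves.
- bot.close_job(): hands the job in; it is judged then, once.
Trained networks look in the newest picture that a camera, given by its name, has taken for a name from the list of things; names that differ only in an ending like _2 or _b are one class to them, and where a whole thing is asked for, a point or a joint stands for the part that bears it (a point fixed in the world has none). Each returns a list of dicts, best first, with "confidence" (0 to 1); they miss things now and then, are a little off and sometimes report something else, mostly with a low value. They report only what shows in the picture. A call takes as long as a camera call. They do not tell look-alikes from the thing itself.
- bot.search_frame(camera, thing): "bbox" ([left, top, width, height] in pixels, round what is visible of it).
Readings, each from a call of its own:
- bot.read_clock(): time.
- bot.read_joint_positions(): joint angles.
- bot.read_joint_vel(): joint speeds.
- bot.read_joint_efforts(): joint torques, N m.
- bot.read_position(): TCP position.
- bot.read_tool_rot(): TCP orientation.
- bot.read_ft_force(): force on the tool from outside, world axes, zero at the start.
- bot.read_moment(): the same for the moment, N m.
- bot.read_gripper_width(): opening from 0.0 (shut) to 1.0 (fully open).
- bot.read_finger_force(): force on a finger pad.
Only numpy, scipy, OpenCV 4.12 (cv2) and the standard library are available. Lean on these libraries where they do the work, as an engineer would, in place of code of your own. Each camera call takes 0.05 s, during which the arm holds its last target. There are 200 camera calls.

## Task

A short steel plug is stuck in the bore of the flanged brass bushing on the push-out stand. Take the steel drift (the flat-ended pin with the dark cylindrical steel head) out of the wooden rack, feel its tip into the bushing's bore without ever bearing down hard on the brass (its rubber seat must not be crushed), and gently push the plug down and out of the bottom so that it lands in the dish below. Then hang the drift back in the rack hole it came from, let go of it, and leave the burnisher, the spare bushing and the glass where they are.

Things in the scene. Friction and masses are not known exactly. Their poses are not given: they have to be found in the camera images.
- stand: Fixed steel push-out stand: base plate 110 x 150 mm (x, y), 10 mm thick, four pillars, two level rails along its own y, tops at z = 79 mm. Origin: centre of the base's underside; z up. Between the rails an upright flanged brass bushing rests on a rubber seat: flange 52 mm across and 7 mm thick, barrel 26 mm across, through bore 12 mm across without a funnel.
- seat (a joint): How far the bushing is pressed down on its springy rubber seat, m: 0 at rest, stiff about 3 N + 5 N per mm; it springs back. Both pressing on the flange and pushing the stuck plug load it. Pressing it down 4 mm (23 N) damages the seat. It only moves vertically.
- mouth_mid (a point): Point on the stand at x = 0, y = 0, z = 92 mm: height of the flange's flat upper face, middle of the span the bushing may sit in. Stand's axes. The bore's axis is at x = 0 but ANYWHERE from y = -12 to +12 mm along the rails (clamped there); this offset is not measured: see it or feel for it. The flange stops the tip; in the bore it goes freely down to the plug.
- bore_end (a point): Point on the stand at x = 0, y = 0, z = 42 mm: height of the bushing's lower end. Plug: dark steel cylinder 10.4 mm across, 16 mm long, top face 23 to 31 mm below the flange's upper face. It takes a steady push of about 7 to 14 N and drops once its top is about 47 mm below that face; a tip 52 to 54 mm deep surely clears it. Its tight place leaves the 8.8 mm drift a 10 mm gap.
- dish: Aluminium catch dish 76 x 100 x 18 mm (x, y, z), wall and floor 3 mm, fixed on the stand's base centrally below the bushing. Origin: centre of its underside, 10 mm above the bench; same axes as the stand.
- rack: Fixed wooden tool rack, top board 60 x 200 mm (x, y) with its upper face at z = 100 mm, with three through holes 16 mm across at y = -70, 0 and +70 mm on its centre line. Origin: centre of its underside; z up, y along the row of holes. Drift and burnisher hang in the two outer holes; the middle hole is empty.
- drift: The drift: steel, about 160 g, 135 mm overall. Head (grip here): dark steel cylinder 18 mm across, from 5 to 50 mm above the origin. Below it a collar 25 mm across, 0 to 5 mm, by which it hangs in the rack hole. Origin: on the axis at the collar's underside, level with the rack's upper face at the start; z along the axis, up to the head.
- drift_tip (a point): Centre of the drift's flat tip, 85 mm below drift's origin on its axis. The shaft is 8.8 mm across, square-edged at the tip.
- burnisher: Bystander in the rack's other outer hole: a small burnisher with a pale wooden mushroom handle 28 mm across and 52 mm tall above the rack. Origin: on the axis, at its collar's underside.
- spare: Bystander: loose flanged brass bushing with an empty bore, standing flange up on the bench, flange 42 mm across, 37 mm tall. Origin: centre of its underside.
- cup: Bystander: open glass, 64 mm across and 75 mm tall. Origin: centre of its underside.
Things that resemble listed ones, but are neither listed nor needed, are in the scene too. Leave any red look-alike of the stand alone.

How it is judged:
On the way, in this order (a step that is already met when the one before it is completed fails the run):
1. the drift's tip is in the bore, at least 10 mm below the flange's upper face (z of drift_tip in the frame of stand between 0 and 0.082 m and horizontal distance between drift_tip and stand below 0.016 m and angle between drift's own z axis and vertical below 0.15 rad), for 0.1 s.
2. with the drift still in the bore, the plug has dropped into the dish (z of drift_tip in the frame of stand below 0.06 m and horizontal distance between drift_tip and stand below 0.016 m and contact force between dish and anything else above 0.04 N), for 0.1 s.
At the end, for the whole second after the job is handed in: The plug lies in the dish, and the drift hangs upright (within 0.1 rad) and at rest in the rack hole it came from, its collar on the board (within 8 mm of where it was), released (contact force between dish and anything else above 0.04 N and distance of drift from where it was at the start of the episode below 0.008 m and angle between drift's own z axis and vertical below 0.1 rad and linear speed of drift below 0.02 m/s); the robot touches nothing.
It fails at once if the bushing is forced more than 4 mm down on its seat, or the drift is pressed on the stand with more than 25 N (value of joint seat above 0.004 m or contact force between drift and stand above 25 N).
It fails at once if the robot itself pushes on the stand or dish (contact force between any of the arm, the fingers and stand above 5 N).
It fails at once if a bystander (burnisher, spare bushing, glass) is shifted by more than 3 cm (distance of any of burnisher, spare, cup from where it was at the start of the episode above 0.03 m).
It also fails if it takes over 72 s, if anything falls off the work surface, if the arm or the gripper's body presses on something with over 40 N, if the wrist force passes 120 N, or if a joint passes its speed limit or range.

## Working session

There is one attempt and no reset: what is moved stays moved. The work goes in short steps, each a Python script; the robot and the scene stay as the last script left them, time stands still between calls to the robot, and variables do not carry over. Pictures are saved under pics/ and viewed, at most 10 in all, crops included, and the job is handed in when it is done.

```bash
mkdir -p pics; ls; cat > h.py <<'E'
import numpy as np, cv2
from cell import bot
def ray(cam,u,v):
    c=bot.calibration(cam);K=np.array(c["mtx"])
    d=np.linalg.inv(K)@[u,v,1]
    if "extrinsics" in c:
        T=np.linalg.inv(np.array(c["extrinsics"]))
    else:
        p=bot.read_position();w,x,y,z=bot.read_tool_rot()
        from scipy.spatial.transform import Rotation as R
        B=np.eye(4);B[:3,:3]=R.from_quat([x,y,z,w]).as_matrix();B[:3,3]=p
        T=B@np.array(c["hand_eye"])
    return T[:3,3],T[:3,:3]@d
def atz(cam,u,v,z):
    o,d=ray(cam,u,v); return o+d*(z-o[2])/d[2]
def save(cam,name):
    im=bot.camera(cam);cv2.imwrite(f"pics/{name}.png",im[:,:,::-1]);return im
E
python3 - <<'E'
from h import *
a=save("scene","scene0");b=save("top","top0")
for c in("scene","top"):
    for t in("stand","dish","rack","drift","burnisher","spare","cup"):
        for r in bot.search_frame(c,t)[:4]: print(c,t,np.round(r["bbox"]),round(r["confidence"],2))
print(bot.read_clock(),bot.read_tool_rot(),bot.read_position(),bot.calibration("wrist"))
E
```

```text
pics
scene stand [395. 180.  93.  99.] 0.8
scene stand [315. 227. 111. 116.] 0.69
scene dish [329. 264.  76.  56.] 0.98
scene dish [410. 208.  65.  49.] 0.94
scene rack [214. 122.  90.  80.] 0.97
scene drift [224. 107.  14.  58.] 0.52
scene burnisher [271. 133.  10.  18.] 0.55
scene spare [352. 198.  19.  21.] 0.87
scene cup [264. 203.  42.  56.] 0.72
top stand [233. 148.  79.  59.] 0.76
top stand [220. 229.  89.  76.] 0.68
top stand [418. 191.  18.  17.] 0.21
top dish [235. 236.  59.  54.] 0.87
top dish [246. 165.  55.  31.] 0.62
top dish [335. 140.  35.  35.] 0.16
top rack [399. 179. 113.  54.] 0.94
top drift [488. 180.  17.  18.] 0.61
top burnisher [416. 194.  18.  15.] 0.7
top burnisher [232. 152.  78.  57.] 0.33
top spare [327. 222.  16.  22.] 0.68
top spare [260. 154.  23.  22.] 0.49
top cup [335. 137.  33.  36.] 0.68
0.8 [2.57507013e-05 9.83690392e-01 1.79869989e-01 1.83220905e-06] [ 0.19467429 -0.51442123  0.23130052] {'mtx': array([[337.84596826,   0.        , 312.17662572],
       [  0.        , 337.84596826, 200.1117449 ],
       [  0.        ,   0.        ,   1.        ]]), 'hand_eye': array([[ 9.09692096e-04, -9.56777721e-01, -2.90818784e-01,
         7.38935158e-02],
       [ 9.99999565e-01,  8.10923581e-04,  4.60142507e-04,
         5.99461354e-04],
       [-2.04422289e-04, -2.90819076e-01,  9.56778043e-01,
        -1.42953124e-01],
       [ 0.00000000e+00,  0.00000000e+00,  0.00000000e+00,
         1.00000000e+00]])}
```

View pics/scene0.png

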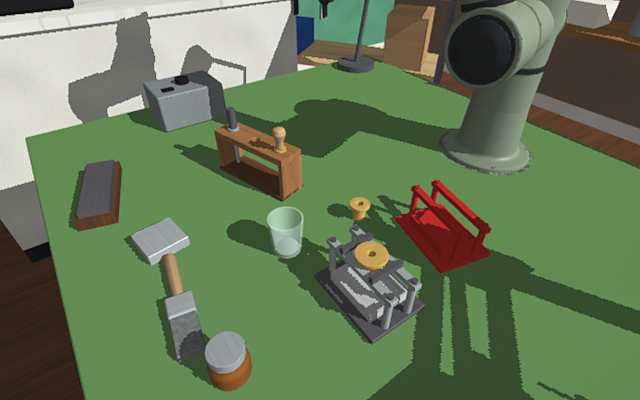

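View pics/top0.png

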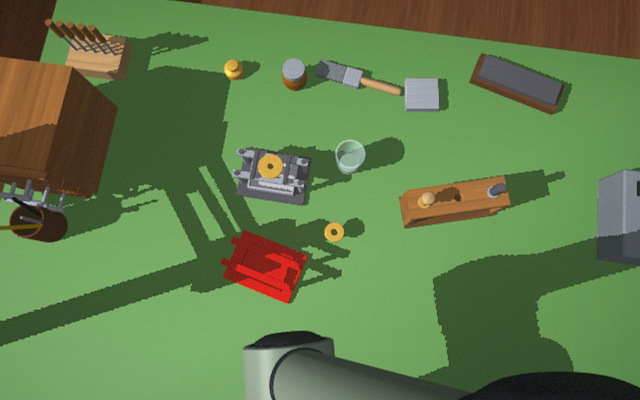

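Scene picture: the steel stand with its bushing flange is at (371,253), the red look-alike at (445,225). The rack holds a dark head (231,118) and a pale mushroom (279,138). In the top view the stand is at (270,167), the drift head at (497,190), the burnisher at (427,200), the spare at (334,232) and a small brass lamp-like thing at (233,68).
What could be taken for the drift: the dark steel head (497,190) or the pale wooden mushroom (427,200). I choose the dark one and will check it in a wrist crop.

```bash
cat >> h.py <<'E'
def tri(p):
    A=np.zeros((3,3));b=np.zeros(3)
    for c,u,v in p:
        o,d=ray(c,u,v);d=d/np.linalg.norm(d);M=np.eye(3)-np.outer(d,d);A+=M;b+=M@o
    return np.linalg.solve(A,b)
def quat(yaw): # tool z down, tool x axis at angle yaw in world
    return [0,np.cos(yaw/2),np.sin(yaw/2),0]
def look(x,y,z,yaw,zt):
    "put wrist camera so that its axis hits (x,y,zt) with TCP height z"
    H=np.array(bot.calibration("wrist")["hand_eye"]);o=H[:3,3];d=H[:3,2]
    c,s=np.cos(yaw),np.sin(yaw);R=np.array([[c,s,0],[s,-c,0],[0,0,-1]])
    o=R@o;d=R@d;h=z+o[2]-zt
    off=o+d*h/(-d[2])
    bot.move_pose([x-off[0],y-off[1],z],quat(yaw))
E
python3 - <<'E'
from h import *
print("bushing",tri([("scene",371,254),("top",270,167)]),atz("top",270,167,.092),atz("scene",371,254,.092))
print("drift",tri([("scene",231,109),("top",493,191)]),atz("scene",231,109,.15),atz("top",496,190,.14))
print("burn",atz("top",427,200,.14),atz("scene",279,130,.15))
print("rack corners",[atz("top",*p,.1).round(3) for p in[(401,197),(506,178),(510,203),(406,223)]])
print("rail pillars",[atz("top",*p,.08).round(3) for p in[(240,153),(238,178),(303,163),(302,185)]])
print("spare",atz("top",334,232,.037))
for yaw in np.arange(-3,3.2,.5):
  print(yaw,[bot.solve_ik(atz("top",a,b,z).tolist(),quat(yaw)) is not None for a,b,z in[(496,190,.13),(270,167,.22)]],end=" ")
E
```

```text
bushing [0.54626043 0.15593886 0.08923229] [0.54426028 0.15701143 0.092     ] [0.54938664 0.15610017 0.092     ]
drift [ 0.54859752 -0.28327495  0.14954909] [ 0.55286113 -0.29230593  0.15      ] [ 0.5468549  -0.28703051  0.14      ]
burn [ 0.50909378 -0.15782779  0.14      ] [ 0.51697681 -0.15429901  0.15      ]
rack corners [array([ 0.517, -0.113,  0.1  ]), array([ 0.585, -0.319,  0.1  ]), array([ 0.535, -0.33 ,  0.1  ]), array([ 0.466, -0.129,  0.1  ])]
rail pillars [array([0.568, 0.226, 0.08 ]), array([0.515, 0.22 , 0.08 ]), array([0.565, 0.093, 0.08 ]), array([0.519, 0.088, 0.08 ])]
spare [0.43744818 0.00985354 0.037     ]
-3.0 [True, True] -2.5 [True, True] -2.0 [True, True] -1.5 [True, True] -1.0 [True, True] -0.5 [True, True] 0.0 [True, True] 0.5 [True, True] 1.0 [True, True] 1.5 [True, True] 2.0 [True, True] 2.5 [True, True] 3.0 [True, True]
```

```bash
python3 - <<'E'
from h import *
look(.548,-.286,.27,.32,.125)
im=save("wrist","w1")
P=[(r["bbox"],r["confidence"]) for r in bot.search_frame("wrist","drift")]
for b,c in P[:3]: print(np.round(b),c,atz("wrist",b[0]+b[2]/2,b[1]+b[3]/2,.125))
print(bot.read_clock(),bot.read_position(),bot.read_joint_positions())
print(atz("wrist",320,200,.15))
look(.547,.1565,.30,.32,.092)
save("wrist","w2")
for t in("stand","seat","dish"):
  for r in bot.search_frame("wrist",t)[:3]:
    b=r["bbox"];print(t,np.round(b),r["confidence"])
print(bot.read_clock())
E
```

```text
[308. 175.  28.  42.] 0.97 [ 0.55308135 -0.29418872  0.125     ]
2.5 [ 0.55994068 -0.28219477  0.26991314] [-5.84334543e-01  4.53612502e-01  9.77334125e-02  1.21508351e+00
 -2.78868278e-04  2.23924735e+00]
[ 0.55654192 -0.29079112  0.15      ]
stand [240. 125. 144. 116.] 0.85
stand [423. 158.  68.  66.] 0.33
stand [486. 250. 154.  81.] 0.28
seat [291. 180.  46.  44.] 0.68
dish [264. 145.  93.  70.] 0.9
dish [237. 274.  82.  75.] 0.73
4.35
```

View pics/w1.png

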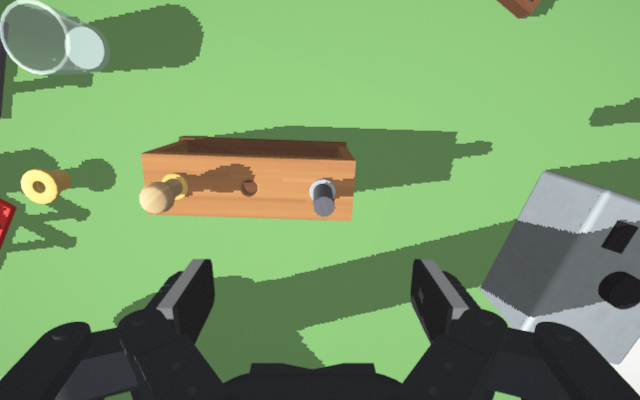

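View pics/w2.png

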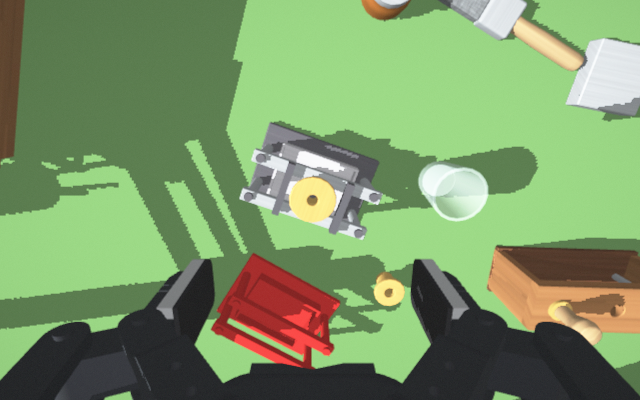

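Wrist picture 1: rack with the dark steel head at about (324,203) and its bright collar at (321,188), the pale mushroom at (155,197) and the empty middle hole at (249,187). Picture 2: steel stand with the brass flange centre and bore near (312,200). Now a closer look at the drift to confirm the choice.

```bash
python3 - <<'E'
from h import *
look(.549,-.285,.22,.32,.12)
im=save("wrist","w3")
b=bot.search_frame("wrist","drift")[0]["bbox"];print(b,bot.read_position())
x,y=int(b[0]+b[2]/2),int(b[1]+b[3]/2)
print(x,y,[atz("wrist",x,y,z).round(4) for z in(.1,.125,.15)])
c=im[y-40:y+40,x-50:x+50,::-1];cv2.imwrite("pics/c3.png",cv2.resize(c,None,fx=7,fy=7,interpolation=cv2.INTER_NEAREST))
E
```

```text
[311.6, 176.1, 31.0, 49.8] [ 0.54938968 -0.28320956  0.22034658]
327 201 [array([ 0.547 , -0.2976,  0.1   ]), array([ 0.5539, -0.294 ,  0.125 ]), array([ 0.5608, -0.2905,  0.15  ])]
```

View pics/c3.png

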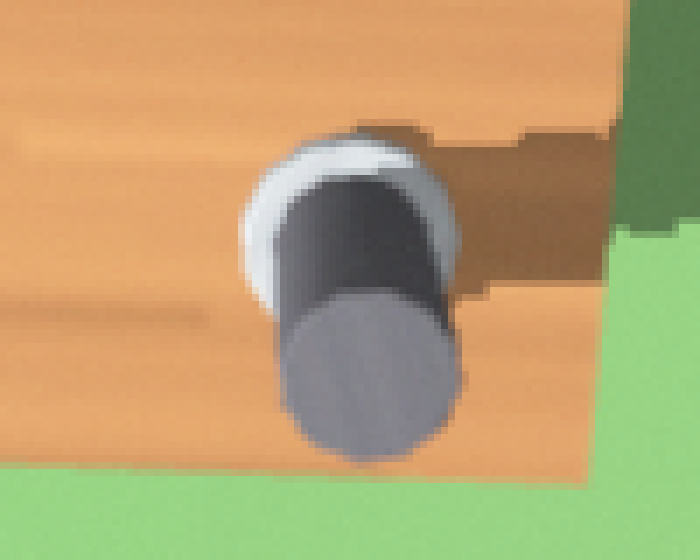

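The crop shows the flat-topped dark cylinder on a bright collar, so this is the drift: head top at pixel (329.4,214.1), collar at (326.6,194.8).

```bash
python3 - <<'E'
from h import *
print(bot.read_clock())
a=atz("wrist",329.4,214.1,.15);b=atz("wrist",326.6,194.8,.105);print(a,b)
p=(a+b)/2
print(np.linalg.norm(a-b))
if np.hypot(*(a-b)[:2])<.006:
    bot.set_gripper(.6,grasp_force=60)
    bot.move_pose([p[0],p[1],.19],quat(.32))
    print(bot.move_linear([p[0],p[1],.114],speed=.08,until_force=8),bot.read_position())
    f0=bot.read_ft_force();bot.set_gripper(0,grasp_force=60)
    print(bot.read_gripper_width(),bot.read_finger_force(),np.round(bot.read_ft_force()-np.array(f0),2),bot.read_position(),bot.read_clock())
E
```

```text
6.1333
[ 0.55265819 -0.29503571  0.15      ] [ 0.55315415 -0.29484827  0.105     ]
0.045003123303502444
False [ 0.55331079 -0.29521011  0.11459814]
0.19479256438288906 58.389700055122375 [-1.06  1.63  3.04] [ 0.55315891 -0.29507586  0.11458244] 8.3333
```

```bash
python3 - <<'E'
from h import *
bot.move_linear([.5532,-.2951,.25],speed=.15)
print(bot.read_gripper_width(),bot.read_ft_force())
x=np.array([np.cos(.32),np.sin(.32)])
t=np.array([.547,.1565])-.04*x
bot.move_pose([*t,.25],quat(.32))
bot.move_linear([*t,.213],speed=.1)
im=save("wrist","w4");print(bot.read_position(),bot.read_clock())
cv2.imwrite("pics/c4.png",cv2.resize(im[130:330,200:440,::-1],None,fx=3,fy=3,interpolation=cv2.INTER_NEAREST))
for n in("drift","stand","seat"):
  print(n,[(np.round(r["bbox"],1),r["confidence"]) for r in bot.search_frame("wrist",n)[:2]])
E
```

```text
0.1915976729256469 [ 0.34894037 -0.15899496 -1.33606456]
[0.50952155 0.14365948 0.21345302] 11.575
drift [(array([290.1, 197.9,  46.2, 132.9]), 0.87)]
stand [(array([213.7,  52.5, 195.5, 151.4]), 0.78), (array([197.9, 228.5, 143.5, 140. ]), 0.69)]
seat [(array([280.2, 110.7,  63.1,  65.1]), 0.67)]
```

View pics/c4.png

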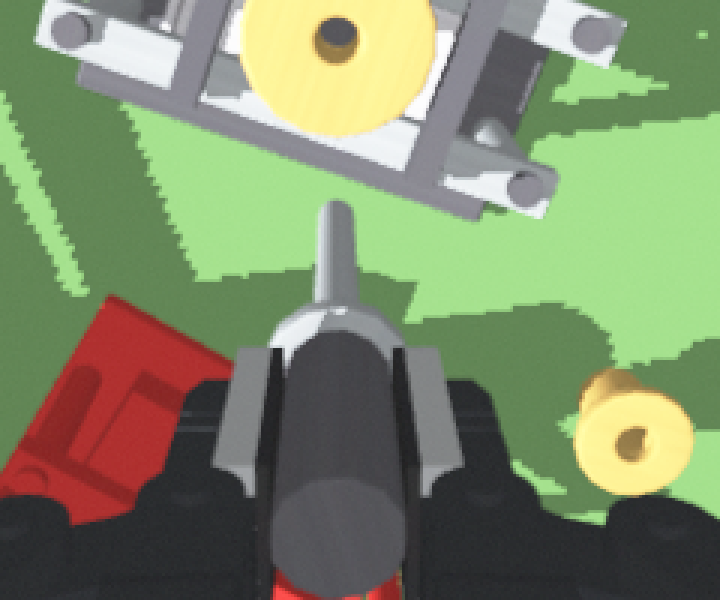

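Crop: bore mouth centre at full-image pixel (311.9,143.0), and the far edge of the drift's tip at (311.8,196.5). The drift is upright between the pads.

```bash
python3 - <<'E'
from h import *
p=bot.read_position();x=np.array([np.cos(.32),np.sin(.32)]);y=np.array([np.sin(.32),-np.cos(.32)])
B=atz("wrist",311.9,143.0,.092);T=atz("wrist",311.8,196.5,p[2]-.0996)[:2]-.0044*x
print("bore",B,"tip",T,"tip-tcp in tool",(T-p[:2])@x,(T-p[:2])@y,"need",B[:2]-T,(B[:2]-T)@x,(B[:2]-T)@y)
E
```

```text
bore [0.54784729 0.15605925 0.092     ] tip [0.50857338 0.14309229] tip-tcp in tool -0.0012451649914946544 0.0004673543791240789 need [0.03927392 0.01296696] 0.04135916555376946 4.5563867720498784e-05
```

```bash
cat >> h.py <<'E'
def probe(x,y,ztop=.198,zdeep=.1766,f=4):
    bot.move_linear([x,y,ztop],speed=.05)
    hit=bot.move_linear([x,y,zdeep],speed=.02,until_force=f)
    return hit,bot.read_position()
E
python3 - <<'E'
from h import *
p=bot.read_position();t=p[:2]+np.array([.03927,.01297])
x=np.array([np.cos(.32),np.sin(.32)]);y=np.array([np.sin(.32),-np.cos(.32)])
O=[(0,0),(1.5,0),(-1.5,0),(0,1.5),(0,-1.5),(1.5,1.5),(-1.5,1.5),(-1.5,-1.5),(1.5,-1.5)]
bot.move_linear([*t,.213],speed=.08)
for a,b in O:
    q=t+(a*x+b*y)*1e-3
    hit,r=probe(*q);f=bot.read_ft_force()
    print(a,b,hit,r.round(4) if hasattr(r,"round") else r,np.round(f,1),bot.read_clock())
    if r[2]<.183: break
    if hit: bot.move_linear([*q,.196],speed=.03)
E
```

```text
0 0 False [0.549  0.1569 0.1767] [-0.4  0.3 -0.9] 14.0667
```

```bash
python3 - <<'E'
from h import *
p=bot.read_position()
for z in(.170,.162,.155,.150,.146,.142,.1383):
    h=bot.move_linear([.549,.1569,z],speed=.01,until_force=16)
    print(z,h,np.round(bot.read_position(),4),np.round(bot.read_ft_force(),1),bot.read_clock())
    if h: break
E
```

```text
0.17 False [0.549  0.1569 0.17  ] [ 0.4 -0.4 -1.1] 14.875
0.162 False [0.5496 0.1571 0.1633] [-1.8 -0.3  6.6] 15.825
0.155 False [0.5495 0.1571 0.1562] [-1.8 -0.2  7.4] 16.675
0.15 False [0.5493 0.1571 0.1511] [-1.3  0.1  7. ] 17.325
0.146 False [0.549  0.157  0.1462] [-1.8 -0.1  2.8] 17.875
0.142 False [0.5488 0.1568 0.1416] [-0.3  0.4 -2.4] 18.425
0.1383 False [0.5489 0.1569 0.1382] [-1.6  0.1 -2.1] 18.9417
```

```bash
python3 - <<'E'
from h import *
bot.wait(.5)
a=save("scene","s5")[210:350,300:440,::-1]
cv2.imwrite("pics/c5.png",cv2.resize(a,None,fx=4,fy=4,interpolation=cv2.INTER_CUBIC))
print(np.round(bot.read_ft_force(),1),bot.read_gripper_width())
E
```

```text
[-0.9 -0.4 -2.6] 0.1945294547112664
```

View pics/c5.png

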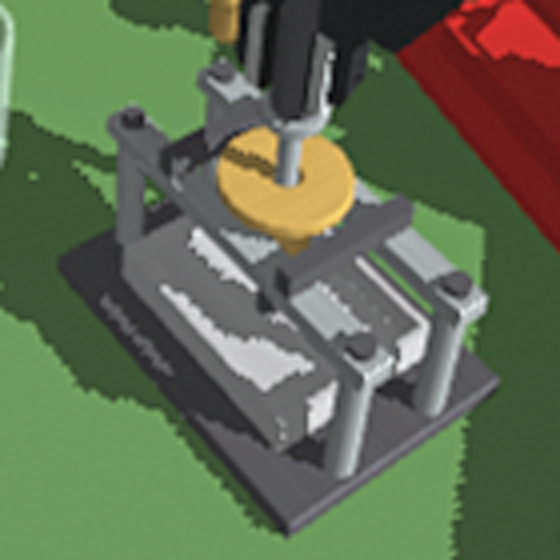

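The push force fell from 7 N to about zero near the expected drop depth. The plug is no longer resisting and the drift is intact in the grip. Now withdraw and hang it back.

```bash
python3 - <<'E'
from h import *
bot.move_linear([.549,.1569,.213],speed=.08)
bot.move_linear([.549,.1569,.30],speed=.15)
for r in bot.search_frame("wrist","drift")[:1]: print(r)
bot.move_pose([.5532,-.2951,.30],quat(.32))
bot.move_linear([.5532,-.2951,.225],speed=.12)
im=save("wrist","w6")
cv2.imwrite("pics/c6.png",cv2.resize(im[130:330,200:440,::-1],None,fx=3,fy=3))
print(np.round(bot.read_position(),4),np.round(bot.read_ft_force(),1),bot.read_gripper_width(),bot.read_clock())
E
```

```text
{'bbox': [290.1, 197.9, 46.2, 132.9], 'confidence': 0.87}
[ 0.5539 -0.2953  0.2261] [ 0.   0.3 -1.4] 0.19166679201361814 23.8417
```

View pics/c6.png

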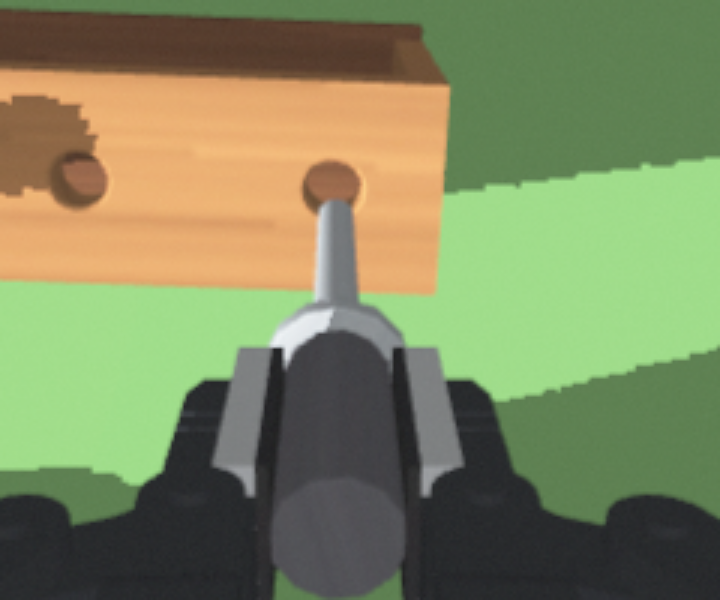

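The drift sits in the grip exactly as in the earlier picture (tip edge at crop (337,201)), above its empty hole at crop (332,187). Lowering it now.

```bash
python3 - <<'E'
from h import *
h=bot.move_linear([.5532,-.2951,.122],speed=.05,until_force=5)
print(h,bot.read_position())
if not h:
    h=bot.move_linear([.5532,-.2951,.1142],speed=.02,until_force=4)
    p=bot.read_position();print(h,p,np.round(bot.read_ft_force(),1))
    if p[2]<.118:
        bot.set_gripper(.5);bot.wait(.3)
        bot.move_linear([p[0],p[1],.19],speed=.08)
        look(.549,-.285,.22,.32,.12);bot.wait(.2)
        im=save("wrist","w7")
        for r in bot.search_frame("wrist","drift")[:1]: print(r)
        print(bot.read_position())
        look(.547,.1565,.30,.32,.092)
        i2=save("wrist","w8")
        A=cv2.resize(im[140:260,250:410,::-1],None,fx=2.5,fy=2.5);Bq=cv2.resize(i2[120:240,230:390,::-1],None,fx=2.5,fy=2.5)
        cv2.imwrite("pics/c7.png",np.hstack([A,Bq]))
print(bot.read_clock())
E
```

```text
False [ 0.55335374 -0.29520967  0.12229035]
True [ 0.55320028 -0.29510201  0.11459131] [0.3 0.8 4.4]
{'bbox': [311.5, 178.4, 33.2, 46.6], 'confidence': 0.78}
[ 0.5482977  -0.28423203  0.21897586]
30.5167
```

View pics/c7.png

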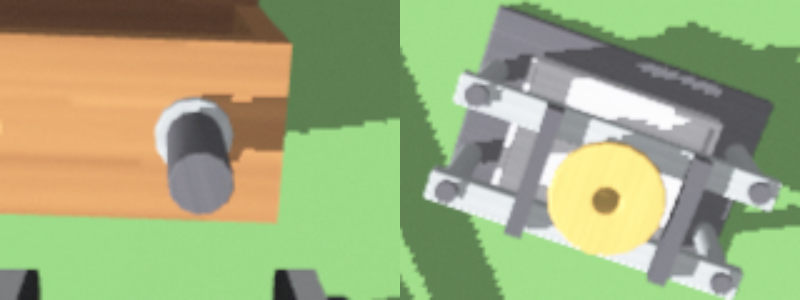

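The drift hangs upright with its collar on the board, and the bore at crop (605,200) now looks open. Handing in.

```bash
python3 -c "
from h import *
bot.wait(.3);print(bot.close_job())"
```

```text
the job is handed in; nothing more can be done
None
```

I pushed the plug out with about 9 N, hung the drift back upright in its own hole and released it, and handed the job in at about 31 s; I never saw the plug in the dish (the bushing hides it), but the push force fell to zero at the drop depth and the bore looked open.

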